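# Balance the counterweight lever on the narrow saddle

### The arm

A 6-joint arm with a two-finger parallel gripper is mounted at the origin on a cart in front of the work surface, level with it; the furniture and walls round the work are solid. World frame = base frame: x ahead of the robot, y to its left, z up, the work surface at z = 0. Lengths are in m, angles in rad, forces in N, time in s.
With the tool pointing down it reaches from about 0.4 to 0.825 m from the base axis. Payload 7 kg.
Tool frame: the origin (TCP) lies at the centre of the arm's flange, where the gripper is bolted on; the fingertips stand 178 mm ahead of it and the grasp point (between the pads) lies 159 mm ahead of it; z points along the fingers, y is the direction in which the jaws open and shut (so a half turn about z gives the same grasp; the last joint's range is limited). The gripper opens to 88 mm and grips with 3 to 60 N. Pads are 19 mm wide; open, the fingers measure 130 mm over their backs; the gripper's body (78 mm by 193 mm) begins 47 mm behind the grasp point.
Start: joints at [1.396, 0.359, 0.012, 0, -1.224, -0.288], TCP at [0.301, 0.604, 0.405] pointing down, gripper open.
Joint ranges: [-3.07, 3.07], [-1.43, 2.12], [-1.02, 1.25], [-3.03, 1.67], [-3.05, -0], [-3.03, 3.03]. Speed limits (rad/s): [2.39, 2.39, 3.01, 3.14, 3.14, 3.14].

### API

Orientations are given as [roll, pitch, yaw] about the fixed x, y, z axes, in that order (R = Rz(yaw) Ry(pitch) Rx(roll)).
In Python, from station import * gives the robot as it stands.
- The arm moves only by the tool send_rows, never from a script. Its argument "motion" is a list of rows, each an object with "offset": the shift along the tool's x, y, z in cm, a list of three; "turn": the turn about the tool's z in degrees. In form: [{"offset": [x, y, z], "turn": turn}, ...]. A call has 1 to 8 rows; each row is the pose to reach, as a shift and turn from the pose commanded when the call began, along the tool's axes at that moment; what a row does not reach only later rows make up. A row lasts 1/10 s, in which the tool goes at most 50 mm and 8.59 degrees, less where a joint would pass 70% of its speed; a pose out of reach is approached as far as the arm can. A call with a gripper value outside its range is refused whole. "hand" is the opening, from -1 (shut) to 1 (fully open), set as the call begins (left out, the last holds). The fingers move at their own pace and stop on an object; "squeeze" is the grip in N (left out, the last holds). Time passes only in rows, so rows that repeat a pose let the fingers close. It gives the time, the measured TCP pose, the force and the opening at its end, in the units of the state.
- get_state(): the state, without advancing time (a new reading comes with each control period).
- grab_frame(name): name is "scene" or "side" or "wrist"; returns a dict with "frame" (480x640x3 uint8, blue, green, red), "range_z" (480x640 float32, m along the optical axis (not along the pixel's ray), 0 where there is no reading), "vertical_fov" (degrees; the focal length in pixels is half the picture's height over the tangent of half this angle, whatever the lens; pixels are square), "cx", "cy" (the principal point, pixels), "cam_to_world" (4x4, takes a point from camera to world coordinates). Camera axes: x right, y up, looking along -z (the intrinsics and any distortion apply to the point x, -y, -z); pixel columns grow to the right and rows downward; lengths in m; the calibration is good to about 2 mm. A picture is of the moment at which its call begins.
- job_done(): hands the job in, once; it reports no verdict.
The state is a dict: "t": time; "q": joint angles; "qd": joint speeds; "joint_efforts": joint torques, N m; "eef_pos": TCP position; "ee_rot": TCP orientation; "force": force on the tool from outside, world axes, zero at the start; "moment": the same for the moment, N m; "width": finger opening in m.
Only numpy, scipy, OpenCV 4.12 (cv2) and the standard library are available. Lean on these libraries where they do the work, as an engineer would, in place of code of your own. Each camera call takes 0.05 s, during which the arm holds its last target. There are 200 camera calls.

### The job

Pick up the counterweight lever, keeping it level, feel where along its shaft it balances (its two end boxes look alike but are filled differently), and set it gently across the narrow saddle of the balancing stand at that point. Let go of it so that it stays lying level on the saddle by itself, lined up with the stand, with both end boxes clear of everything; do not disturb the tamper, the white sticker box or the clear tape roll.

Things in the scene. Friction and masses are not known exactly. Their poses are not given: they have to be found in the camera images.
- lever_mid (a point): Middle of the lever's shaft, on its centre line. The shaft is flat steel, 22 mm wide, 14 mm high, free over 192 mm between two grey end boxes. x runs along the shaft, y across, z up. Loose on the bench on its boxes: this point is 20 mm up, 13 mm free below the shaft. The balance point lies on the shaft, up to 69 mm to either side of here along x, different each time.
- saddle (a point): Centre of the top face of the stand's steel saddle, 60 mm above the bench; flat face 14 mm along x, 20 mm along y, z up. The shaft is to lie along x, either way round, its underside (7 mm below its centre line) on the face. If the balance point is beyond the face the lever tips until a box rests on the bench.
- tamper: Steel coffee tamper, 58 mm wide, 78 mm high, standing behind the stand; origin at the centre of its underside. A bystander.
- sticker_box: Small white carton, 73 x 108 x 52 mm, behind the stand; origin at the centre of its underside. A bystander.
- tape_clear: Roll of clear packing tape lying flat, 95 mm across, 48 mm high, to the right of the lever; origin at the centre of its underside. A bystander.
- lever: The whole lever: 284 mm long; the closed boxes at its ends are 44 mm along the shaft, 40 mm wide, 40 mm high, centres 118 mm from lever_mid, alike outside, filled differently. Weight 0.21 to 0.80 kg. Origin 20 mm below lever_mid, level with the boxes' undersides; same axes.
- stand: Balancing stand, fixed: dark foot 110 mm (x) by 80 mm (y), 12 mm high, with a slim column up to the saddle, which is narrower than the shaft, so fingers can reach down on both its y sides. Origin at the centre of its underside, 60 mm below the saddle face; same axes as the saddle.

How it is judged:
By the outcome, as a careful person would: the job done as asked, in the order asked, and still so for the second after the job is handed in, with the robot touching nothing.
It also fails if it takes over 64 s, if anything falls off the work surface, if the arm or the gripper's body presses on something with over 40 N, if the wrist force passes 120 N, or if a joint passes its speed limit or range.

## Working session

There is one attempt and no reset: what is moved stays moved. The work goes in short steps, Python scripts to look and compute and a tool call to move; the robot and the scene stay as the last step left them, time stands still between calls to the robot, and variables do not carry over. Pictures are saved under pics/ and viewed, about 8 in all and at most 12, crops included, and the job is handed in when it is done.

Besides the shell and the picture viewer there is one more tool, called after "Request:" as name(argument=value, ...) on one line, values as JSON. send_rows: Moves the arm, as the interface text tells. Its arguments: {"type":"object","properties":{"motion":{"type":"array"},"hand":{"type":"number"},"squeeze":{"type":"number"}},"required":["motion"]}

```bash
mkdir -p pics
cat > h.py <<'E'
from station import *
import numpy as np, cv2
def cloud(d):
    H,W=d["range_z"].shape; f=H/2/np.tan(np.radians(d["vertical_fov"])/2)
    u,v=np.meshgrid(np.arange(W),np.arange(H)); z=d["range_z"]
    P=np.stack([(u-d["cx"])/f*z,-(v-d["cy"])/f*z,-z],-1)
    M=np.array(d["cam_to_world"]); return P@M[:3,:3].T+M[:3,3]
E
python3 - <<'E'
from h import *
print(get_state())
for n in("scene","side","wrist"):
    d=grab_frame(n); cv2.imwrite(f"pics/{n}0.png",d["frame"]); np.savez(f"/tmp/{n}0.npz",**d)
    print(n,{k:v for k,v in d.items() if k not in("frame","range_z")})
a=[cv2.imread(f"pics/{n}0.png") for n in("scene","side")]
E
```

```text
{'t': 0.0, 'q': array([ 1.39608751e+00,  3.59399287e-01,  1.10458824e-02, -3.85460524e-04,
       -1.22409946e+00, -2.88069246e-01]), 'qd': array([ 2.51174621e-05, -2.07045511e-03, -5.27238144e-04,  6.98539351e-05,
        4.30527114e-04,  3.50310565e-04]), 'joint_efforts': array([ 2.61191781e-05, -5.82717204e+01,  2.93038023e+01,  6.99697495e+00,
        6.69153917e-03, -1.56133833e-04]), 'eef_pos': array([0.3012692 , 0.60381252, 0.40370241]), 'ee_rot': array([ 3.13990142e+00, -1.23251259e-04, -4.62909236e-01]), 'force': array([0.09723514, 0.91566858, 0.34356855]), 'moment': array([-0.02053413, -0.03199609,  0.02609826]), 'width': 0.08770233841533387}
scene {'vertical_fov': 53.49677644695418, 'cx': 319.7915508436143, 'cy': 235.69606435841885, 'cam_to_world': array([[ 0.76261058,  0.32556723, -0.55895534,  0.13467197],
       [-0.64680106,  0.37234064, -0.66559059, -0.79884388],
       [-0.0085727 ,  0.86911934,  0.49452815,  0.52292242],
       [ 0.        ,  0.        ,  0.        ,  1.        ]])}
side {'vertical_fov': 42.47597112409627, 'cx': 318.6216639090531, 'cy': 244.743697574776, 'cam_to_world': array([[ 0.96470091,  0.14894544, -0.2171806 ,  0.4320403 ],
       [-0.26312966,  0.57874037, -0.77189531, -0.93078175],
       [ 0.01072089,  0.80179476,  0.59750332,  0.65967579],
       [ 0.        ,  0.        ,  0.        ,  1.        ]])}
wrist {'vertical_fov': 69.60057083669977, 'cx': 321.2898076534228, 'cy': 234.5666359187729, 'cam_to_world': array([[-0.44652163,  0.85944029,  0.24895948,  0.36779159],
       [-0.8947712 , -0.42942185, -0.12239846,  0.57019778],
       [ 0.00171447, -0.27741533,  0.96074856,  0.38393207],
       [ 0.        ,  0.        ,  0.        ,  1.        ]])}
```

View pics/scene0.png

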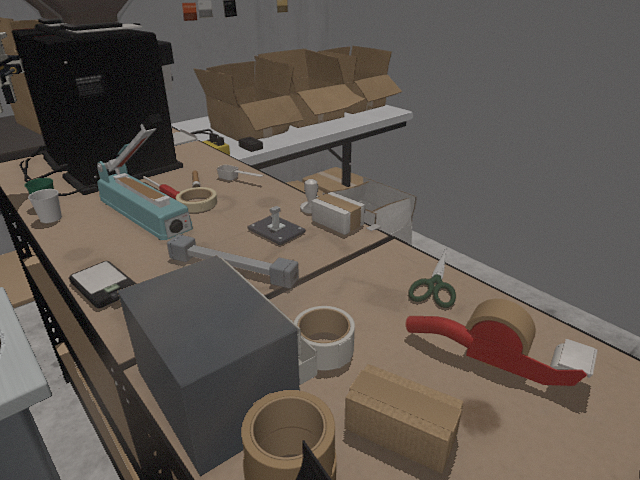

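View pics/side0.png

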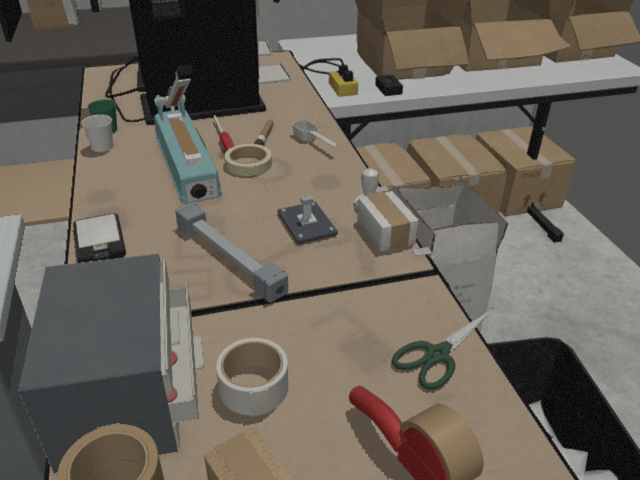

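The two views show the lever (side view boxes about (190,220) and (270,282)), the stand to its right (saddle about (307,208)), and the tamper and sticker box behind it. The tape roll is at (252,375). Next I'll rectify these to a top-down view.

Run:
```python
from h import *
for n,lev,st in(("scene",(160,225,305,295),(240,200,310,248)),("side",(165,195,300,305),(270,185,345,250))):
    d=dict(np.load(f"/tmp/{n}0.npz")); P=cloud(d); fr=d["frame"]
    hsv=cv2.cvtColor(fr,cv2.COLOR_BGR2HSV)
    def box(b):
        m=np.zeros(P.shape[:2],bool); m[b[1]:b[3],b[0]:b[2]]=1; return m&(d["range_z"]>0)
    m=box(lev)
    bench=P[m&(hsv[...,1]>60)]; print(n,"bench z",np.median(bench[:,2]))
    g=m&(hsv[...,1]<50)
    for nm,lo,hi in(("boxtop",.034,.046),("shafttop",.022,.031)):
        q=P[g&(P[...,2]>lo)&(P[...,2]<hi)]
        r=cv2.minAreaRect(q[:,:2].astype(np.float32)*1000); print(nm,len(q),r,q.mean(0),np.median(q[:,2]))
        print(np.round(cv2.boxPoints(r)))
    m=box(st)
    for nm,lo,hi in(("foot",.006,.018),("sad",.054,.066)):
        q=P[m&(hsv[...,1]<70)&(P[...,2]>lo)&(P[...,2]<hi)]
        r=cv2.minAreaRect(q[:,:2].astype(np.float32)*1000); print(nm,len(q),r,np.median(q,0),q.mean(0))
a=dict(np.load("/tmp/side0.npz"))["frame"][170:310,150:350]; b=dict(np.load("/tmp/scene0.npz"))["frame"][160:300,150:350]
cv2.imwrite("pics/c1.png",cv2.resize(np.hstack([a,b]),(800,280),interpolation=cv2.INTER_CUBIC))
```

```text
scene bench z -0.0016761453488183253
boxtop 590 ((501.44940185546875, -52.27264404296875), (73.72856140136719, 334.9608459472656), 19.363901138305664) [ 0.51010939 -0.0765773   0.03814818] 0.03842755883134166
[[ 411.   94.]
 [ 522. -223.]
 [ 592. -198.]
 [ 481.  118.]]
shafttop 911 ((501.71612548828125, -52.07830810546875), (93.27798461914062, 333.8019104003906), 14.31456470489502) [ 0.50653181 -0.07216179  0.02583283] 0.025733963868731724
[[ 415.   98.]
 [ 498. -225.]
 [ 588. -202.]
 [ 506.  121.]]
foot 898 ((717.3312377929688, -6.4925537109375), (188.6673126220703, 111.48965454101562), 7.423371315002441) [ 0.6604054  -0.02091527  0.01061886] [ 0.67000962 -0.01711543  0.01072783]
sad 44 ((665.1206665039062, -13.77549934387207), (20.11658477783203, 14.47176456451416), 3.6872973442077637) [ 0.66462217 -0.01627146  0.05812568] [ 0.66414989 -0.01494404  0.05761875]
side bench z 0.0005286361375000936
boxtop 879 ((505.77728271484375, -65.92623901367188), (62.7645378112793, 309.1755065917969), 21.550058364868164) [ 0.51951057 -0.10039955  0.03993608] 0.04038948012174559
[[ 420.   66.]
 [ 533. -221.]
 [ 592. -198.]
 [ 478.   89.]]
shafttop 1241 ((503.13323974609375, -55.665374755859375), (78.68183898925781, 330.3114318847656), 17.91344451904297) [ 0.50998645 -0.07920715  0.02724444] 0.02758899922125191
[[ 415.   89.]
 [ 516. -225.]
 [ 591. -201.]
 [ 490.  114.]]
foot 1392 ((665.0741577148438, -13.980461120605469), (80.68412780761719, 113.22543334960938), 7.174740314483643) [ 0.66046146 -0.02871314  0.01287571] [ 0.66345227 -0.02434374  0.01280564]
sad 88 ((665.2667846679688, -13.546985626220703), (20.943042755126953, 17.804115295410156), 13.030167579650879) [ 0.66466874 -0.01611422  0.0596064 ] [ 0.6648634  -0.01520437  0.0590176 ]
```

View pics/c1.png

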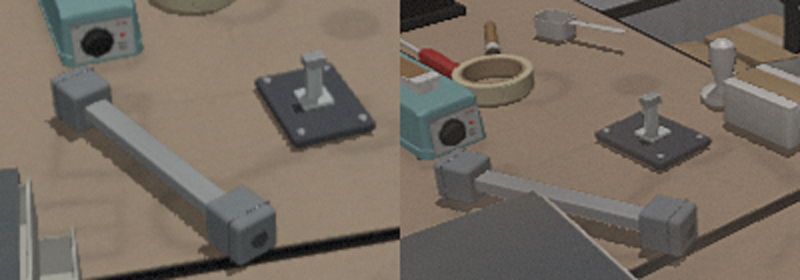

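View pics/wrist0.png

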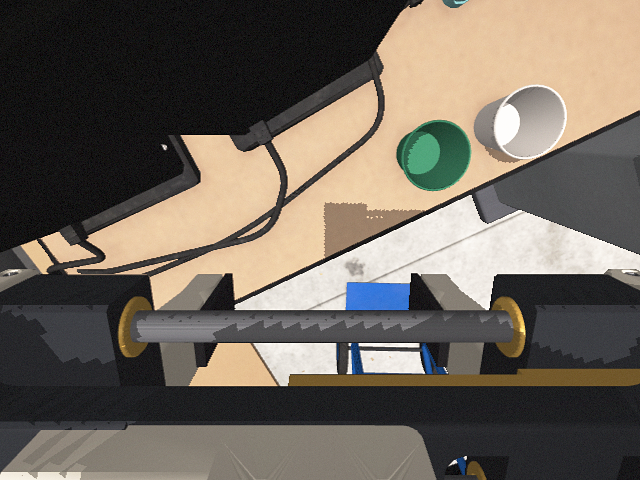

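Run:
```python
from h import *
H={}
for n in("scene","side","wrist"):
    d=dict(np.load(f"/tmp/{n}0.npz")); P=cloud(d)[d["range_z"]>0]
    if n=="wrist": P=P[P[:,2]<.15]
    for x,y,z in P:
        if .1<x<1 and -.5<y<.9 and z<.8:
            k=(int(x//.05),int(y//.05)); H.setdefault(k,[]).append(z)
print("x:   "+" ".join(f"{i*5:3d}" for i in range(2,20)))
for j in range(17,-10,-1):
    print(f"y{j*5:4d}"," ".join(f"{int(1000*np.percentile(H[(i,j)],97)):3d}" if (i,j) in H and len(H[(i,j)])>5 else "  ." for i in range(2,20)))
```

```text
x:    10  15  20  25  30  35  40  45  50  55  60  65  70  75  80  85  90  95
y  85 -902 -896   0   2   8  20 373   .   .   .   .   .   3   3   4   .   . -156
y  80 -893 -895   1   1   8  47 372 443   .   .   .   .  67  72   4   .   . -159
y  75 -894 -894   1   2   8  17 373 439 399   .   .   .  68  75   4   .   .   .
y  70 -895 -894   1   1   8 272 348 447 411   .   .   .  68  74   3   .   .   .
y  65 -894 -895   1   1  17 315  12   .   .   .   .   .   2   2   3   .   .   .
y  60 -895 -894   1   0 334 295 363 446   .   . 390 373  68 226   3   .   .   .
y  55 -896 -895   1 245 305  16 365 448 399 399 397 391 278  73   3   .   .   .
y  50 -895 -894   1 268  63  16 363 456 452 447 435 358 338  69   3   .   .   .
y  45 -894 -895   1  63  63  15 353 361 357 353 352 342   3   3   3   .   .   .
y  40 -895 -894   1  63  62   1  26  82   3  17   2  15   3   3   3   .   .   .
y  35   . -893   1  62  62   1 109 115   3  24   3  19  28  27   2   .   .   .
y  30   .   .   1   1   1   1  76 133  55  26  22  19  27  28   2   .   .   .
y  25   .   .   1   1   1   2  66 174  66  26  25   3   2  29   
[... 405 characters left out ...]
  -5   1   0   1  20  20   3   2  29  27   2  14  60  13  54  55  21   .   .
y -10   1   0   0   0   .   2   2  28  29   2  13  14  12  54  54  21  14   .
y -15   0   0   0   0   .   .   2   2  29  28   2   2   2  53  53  18  12  12
y -20   0  -4   0   0   .   .   2   2  40  42   2   2   2   2   5   6   .   .
y -25   .   .   0 153 154 154 147   2   2  39   2   2   2   2   2   1   .   .
y -30   .   .   0 154 154 154 151   2   2   2   2   2   2   2   2   .   .   .
y -35   .   .   0 154 154 154 147  49  49   2   2   2   2   2   6   7   .   .
y -40   .   . 132 154 154 154 147  50  50   2   2   7  12  12   6   .   .   .
y -45   .   . 151 153 153 153 106  48  49   2  39   2  12  11   2   .   .   .
```

Request:
send_rows(motion=[{"offset": [0,4,-3],"turn": 0},{"offset": [0,8,-6],"turn": 0},{"offset": [0,12,-9],"turn": 0},{"offset": [0,16,-10],"turn": 0},{"offset": [0,20,-10],"turn": 0},{"offset": [4,22,-10],"turn": 0},{"offset": [8,24,-10],"turn": 0},{"offset": [12,26,-10],"turn": 0}])

```text
t: 0.95
eef_pos: [0.2927, 0.3161, 0.505]
ee_rot: [-3.141, 0.0, -0.461]
force: [0.9, 0.8, 0.7]
width: 0.0877
```

Request:
send_rows(motion=[{"offset": [4,2.7,0],"turn": 6},{"offset": [8,5.5,0],"turn": 12},{"offset": [12,8,0],"turn": 18},{"offset": [16,11,0],"turn": 24},{"offset": [20,13.7,0],"turn": 30},{"offset": [24,16.5,0],"turn": 36},{"offset": [28,19,0],"turn": 42},{"offset": [32,22,0],"turn": 42.5}])

```text
t: 1.75
eef_pos: [0.4813, -0.0239, 0.5047]
ee_rot: [-3.141, 0.0, -1.208]
force: [1.1, 2.3, 0.4]
width: 0.0877
```

Request:
send_rows(motion=[{"offset": [-2.5,4,3],"turn": 0},{"offset": [-2.5,4,6],"turn": 0},{"offset": [-2.5,4,6],"turn": 0},{"offset": [-2.5,4,6],"turn": 0}])

```text
t: 2.15
eef_pos: [0.4349, -0.0129, 0.4456]
ee_rot: [-3.142, -0.001, -1.204]
force: [0.7, -0.0, 0.8]
width: 0.0879
```

Run:
```python
from h import *
s=get_state();print(s["eef_pos"],s["ee_rot"],s["force"],s["moment"])
d=grab_frame("wrist"); cv2.imwrite("pics/w1.png",d["frame"]); np.savez("/tmp/w1.npz",**d)
```

```text
[ 0.4348823  -0.01289518  0.44558764] [-3.14153443e+00 -8.36080861e-04 -1.20373127e+00] [ 0.73815849 -0.01966985  0.76608448] [ 0.09394636 -0.04474838  0.01751416]
```

View pics/w1.png

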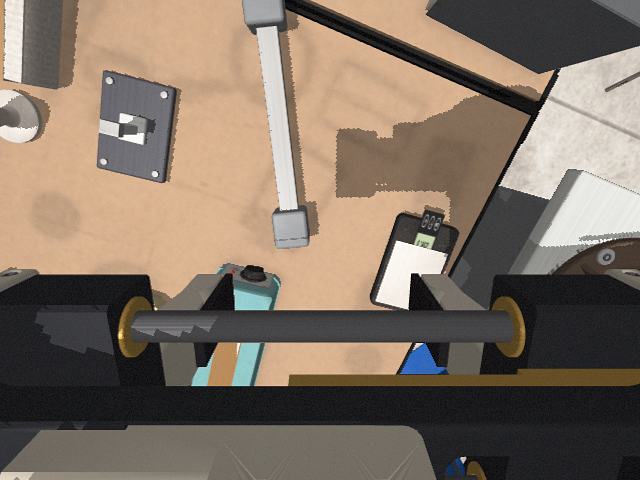

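The wrist view shows the shaft running from about (265,28) to (290,210). The stand foot corners are at (107,70), (175,90), (165,182) and (98,165), with the saddle near (130,128).

```bash
cat >> h.py <<'E'
def lever(d,z0=0.,ylim=None):
    """shaft axis and box tops from one view; z0 = lever origin height"""
    P=cloud(d); s=cv2.cvtColor(d["frame"],cv2.COLOR_BGR2HSV)[...,1]
    return P,s
E
python3 - <<'E'
from h import *
d=dict(np.load("/tmp/w1.npz")); P=cloud(d); s=cv2.cvtColor(d["frame"],cv2.COLOR_BGR2HSV)[...,1]
def comp(lo,hi,roi,sat=70):
    m=((P[...,2]>lo)&(P[...,2]<hi)&(s<sat)).astype(np.uint8)
    k=np.zeros_like(m); k[roi[1]:roi[3],roi[0]:roi[2]]=1
    m=cv2.morphologyEx(m&k,cv2.MORPH_OPEN,np.ones((3,3)))
    n,l,st,c=cv2.connectedComponentsWithStats(m); 
    i=1+np.argmax(st[1:,4]); return P[l==i]
def show(nm,q):
    r=cv2.minAreaRect((q[:,:2]*1000).astype(np.float32)); print(nm,len(q),np.round(np.array(r[0]),1),np.round(r[1],1),round(r[2],1),"zmed",np.median(q[:,2]))
print("bench",np.median(P[200:260,180:230,2]))
sh=comp(.019,.031,(250,28,305,207)); show("shaft",sh)
c=sh[:,:2].mean(0); u=np.linalg.svd(sh[:,:2]-c,full_matrices=False)[2][0]; print("axis deg",np.degrees(np.arctan2(u[1],u[0])),c)
b1=comp(.034,.046,(260,195,320,250)); show("nearbox(+y)",b1)
b2=comp(.034,.046,(235,0,300,40)); show("farbox",b2)
f=comp(.006,.018,(85,60,185,190),120); show("foot",f)
sd=comp(.052,.066,(85,60,185,190),120); show("saddle",sd)
E
```

```text
bench -0.0005352894520805063
shaft 3651 [510.  -77.5] [ 22.3 189. ] 26.4 zmed 0.027031648744366477
axis deg 116.43257512591133 [ 0.51250261 -0.08347565]
nearbox(+y) 1239 [457.2  28.7] [40.1 44.2] 26.0 zmed 0.03972518501206662
farbox 991 [ 556.9 -172. ] [40.1 21.8] 25.6 zmed 0.03976580746827957
foot 6395 [664.1 -12.5] [ 80.8 110.2] 7.2 zmed 0.012091500106652553
saddle 350 [664.4 -12.8] [20.4 14.1] 7.7 zmed 0.05984993595960558
```

Request:
send_rows(motion=[{"offset": [4,-2.2,4],"turn": -2.5},{"offset": [8,-4.4,8],"turn": -5.3},{"offset": [8.7,-4.7,12],"turn": -5.3},{"offset": [8.7,-4.7,16],"turn": -5.3},{"offset": [8.7,-4.7,18],"turn": -5.3},{"offset": [8.7,-4.7,18],"turn": -5.3},{"offset": [8.7,-4.7,18],"turn": -5.3},{"offset": [8.7,-4.7,18],"turn": -5.3}])

```text
t: 3.0
eef_pos: [0.5109, -0.0767, 0.267]
ee_rot: [-3.138, -0.001, -1.111]
force: [0.6, -0.6, 0.3]
width: 0.0876
```

Run:
```python
from h import *
s=get_state();print(s["eef_pos"],s["ee_rot"],s["force"],s["moment"])
d=grab_frame("wrist"); cv2.imwrite("pics/w2.png",d["frame"]); np.savez("/tmp/w2.npz",**d)
P=cloud(d);S=cv2.cvtColor(d["frame"],cv2.COLOR_BGR2HSV)[...,1]
m=((P[...,2]>.02)&(P[...,2]<.031)&(S<70)).astype(np.uint8); m[300:]=0
m=cv2.morphologyEx(m,cv2.MORPH_OPEN,np.ones((5,5))); n,l,st,c=cv2.connectedComponentsWithStats(m); i=1+np.argmax(st[1:,4]); q=P[l==i]
print(st[i],cv2.minAreaRect((q[:,:2]*1000).astype(np.float32)))
```

```text
[ 0.51092936 -0.07665107  0.26702806] [-3.13780512e+00 -1.43322907e-03 -1.11051253e+00] [ 0.55948449 -0.61267223  0.34438976] [ 0.08286505  0.00631194 -0.00671102]
[ 306  100   36  200 6697] ((523.1546020507812, -103.67367553710938), (21.94183349609375, 131.28280639648438), 26.4003849029541)
```

Request:
send_rows(motion=[{"offset": [0,0,4],"turn": 0},{"offset": [0,0,7],"turn": 0},{"offset": [0,0,8.4],"turn": 0},{"offset": [0,0,8.4],"turn": 0},{"offset": [0,0,8.4],"turn": 0},{"offset": [0,0,8.4],"turn": 0}])

```text
t: 3.65
eef_pos: [0.5104, -0.0771, 0.1824]
ee_rot: [-3.139, -0.001, -1.111]
force: [0.5, -1.3, -0.2]
width: 0.0877
```

```bash
cat >> h.py <<'E'
def feel(n=16):
    """mean force/moment in world over n control periods (camera calls let time pass)"""
    A=[]
    for _ in range(n):
        grab_frame("wrist"); s=get_state(); A.append(np.r_[s["force"],s["moment"]])
    A=np.array(A); print("t",s["t"],"pos",np.round(s["eef_pos"],4),"rot",np.round(s["ee_rot"],4),"w",round(s["width"],4))
    print("mean",np.round(A.mean(0),4)); print("sd  ",np.round(A.std(0),4)); return A.mean(0),s
E
python3 -c "
from h import *
m,s=feel();np.save('/tmp/base.npy',m)"
```

```text
t 4.45 pos [ 0.5095 -0.0774  0.1806] rot [ 3.1415  0.     -1.1121] w 0.0873
mean [-1.479e-01  1.572e-01  8.060e-02  3.040e-02 -1.940e-02 -1.000e-04]
sd   [0.574  0.4388 0.336  0.0289 0.0287 0.0158]
```

Request:
send_rows(motion=[{"offset": [0,0,0],"turn": 0},{"offset": [0,0,0],"turn": 0},{"offset": [0,0,0],"turn": 0},{"offset": [0,0,0],"turn": 0},{"offset": [0,0,0],"turn": 0},{"offset": [0,0,0],"turn": 0},{"offset": [0,0,0],"turn": 0},{"offset": [0,0,0],"turn": 0}], hand=-1, squeeze=60)

```text
t: 5.25
eef_pos: [0.5095, -0.0774, 0.1807]
ee_rot: [-3.142, -0.0, -1.112]
force: [-1.1, -1.0, 0.6]
width: 0.0292
```

Request:
send_rows(motion=[{"offset": [0,0,-0.2],"turn": 0},{"offset": [0,0,-0.5],"turn": 0},{"offset": [0,0,-0.8],"turn": 0},{"offset": [0,0,-0.8],"turn": 0},{"offset": [0,0,-0.8],"turn": 0}])

```text
t: 5.75
eef_pos: [0.5094, -0.0774, 0.1886]
ee_rot: [3.141, 0.0, -1.112]
force: [0.7, -0.3, -5.4]
width: 0.0212
```

```bash
python3 -c "
from h import *
m,s=feel(24);b=np.load('/tmp/base.npy');d=m-b
x=np.array([np.cos(s['ee_rot'][2]),np.sin(s['ee_rot'][2]),0])
y=np.cross([0,0,-1],x)
print('W',d[2],'M.x',d[3:]@x,'M.y',d[3:]@y)
# F=(0,0,Fz) at r = a*x below: M=r x F
print('a along tool x',(d[3:]@np.cross(x,[0,0,1]))/d[2])
f=grab_frame('side');cv2.imwrite('pics/s2.png',cv2.resize(f['frame'][150:330,120:360],(800,600)))
"
```

```text
t 6.95 pos [ 0.5095 -0.0774  0.1887] rot [-3.1415 -0.     -1.112 ] w 0.0216
mean [-1.5600e-02  1.3500e-01 -5.1838e+00 -1.3290e-01 -1.1070e-01  2.7000e-03]
sd   [0.5459 0.5921 0.51   0.0265 0.0293 0.0311]
W -5.264436544083871 M.x 0.009461652925779634 M.y 0.1868597489145987
a along tool x -0.03549472908446206
```

View pics/s2.png

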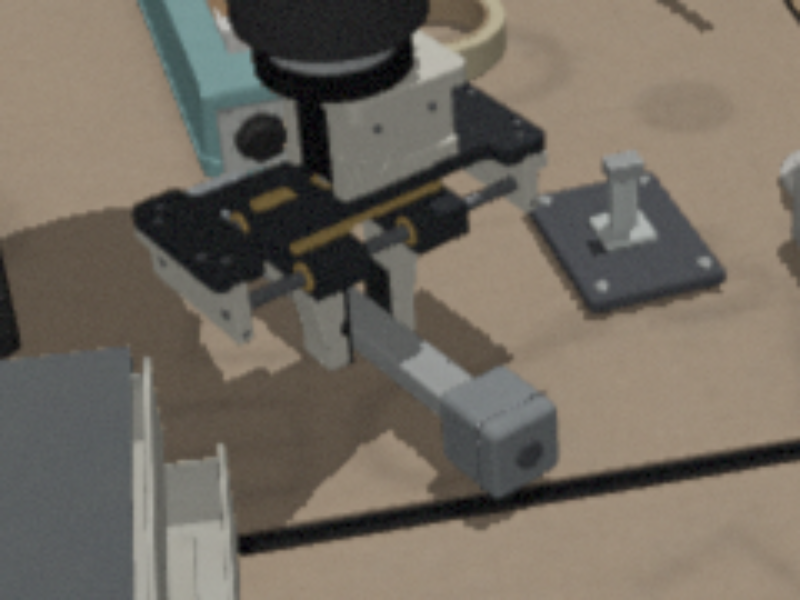

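```bash
cat >> h.py <<'E'
def slope(zlo,zhi):
    """shaft height along tool x from wrist view, column band about the tool plane"""
    s=get_state(); d=grab_frame("wrist"); P=cloud(d); yaw=s["ee_rot"][2]
    x=np.array([np.cos(yaw),np.sin(yaw)]); y=np.array([x[1],-x[0]])
    R=P[...,:2]-s["eef_pos"][:2]; a=R@x; b=R@y
    m=(abs(b)<.008)&(a>.02)&(a<.14)&(P[...,2]>zlo)&(P[...,2]<zhi)&(d["range_z"]>0)
    for lo in np.arange(.03,.14,.01):
        k=m&(a>=lo)&(a<lo+.01); print(round(lo*1000),k.sum(),round(np.median(P[...,2][k])*1000,1) if k.any() else None,end=" | ")
    print()
    return d
E
python3 -c "
from h import *
slope(.01,.09)"
```

```text
30 1070 33.8 | 40 971 33.8 | 50 1047 33.9 | 60 1088 34.0 | 70 1187 34.1 | 80 1272 34.2 | 90 1820 43.4 | 100 1835 47.4 | 110 876 47.5 | 120 0 None | 130 0 None | 140 0 None |
```

Request:
send_rows(motion=[{"offset": [0,0,0.3],"turn": 0},{"offset": [0,0,0.6],"turn": 0},{"offset": [0,0,0.8],"turn": 0},{"offset": [0,0,0.8],"turn": 0},{"offset": [0,0,0.8],"turn": 0}])

```text
t: 7.55
eef_pos: [0.5096, -0.0773, 0.1822]
ee_rot: [-3.141, -0.001, -1.111]
force: [-6.7, 2.3, 18.2]
width: 0.0214
```

Request:
send_rows(motion=[{"offset": [0,0,0],"turn": 0},{"offset": [0,0,0],"turn": 0},{"offset": [0,0,0],"turn": 0},{"offset": [-1.2,0,0],"turn": 0},{"offset": [-2.4,0,0],"turn": 0},{"offset": [-3.55,0,0],"turn": 0},{"offset": [-3.55,0,0],"turn": 0},{"offset": [-3.55,0,0],"turn": 0}], hand=0)

```text
t: 8.35
eef_pos: [0.4937, -0.0448, 0.1808]
ee_rot: [-3.141, -0.0, -1.111]
force: [-0.9, 0.3, -0.7]
width: 0.0438
```

```bash
python3 -c "
from h import *
m,s=feel(40);np.save('/tmp/base.npy',m)
slope(.01,.09)"
```

```text
t 10.35 pos [ 0.4938 -0.0455  0.1807] rot [ 3.1416 -0.     -1.112 ] w 0.0439
mean [-0.0172  0.0629  0.0295  0.0383 -0.0125 -0.0007]
sd   [0.4984 0.5026 0.5572 0.0262 0.0272 0.029 ]
30 1926 80.7 | 40 999 27.1 | 50 1046 27.0 | 60 1118 27.1 | 70 1204 27.1 | 80 1291 27.1 | 90 1367 27.0 | 100 1467 27.1 | 110 1356 27.1 | 120 0 None | 130 0 None | 140 0 None |
```

Request:
send_rows(motion=[{"offset": [0,0,0],"turn": 0},{"offset": [0,0,0],"turn": 0},{"offset": [0,0,0],"turn": 0},{"offset": [0,0,0],"turn": 0},{"offset": [0,0,0],"turn": 0},{"offset": [0,0,0],"turn": 0}], hand=-1)

```text
t: 11.0
eef_pos: [0.4938, -0.0455, 0.1807]
ee_rot: [-3.142, -0.0, -1.112]
force: [-0.4, 0.8, 0.3]
width: 0.021
```

Request:
send_rows(motion=[{"offset": [0,0,-0.4],"turn": 0},{"offset": [0,0,-0.9],"turn": 0},{"offset": [0,0,-1.5],"turn": 0},{"offset": [0,0,-2],"turn": 0},{"offset": [0,0,-2],"turn": 0},{"offset": [0,0,-2],"turn": 0}])

```text
t: 11.6
eef_pos: [0.4938, -0.0455, 0.2009]
ee_rot: [-3.141, -0.0, -1.112]
force: [0.2, -0.7, -6.0]
width: 0.0218
```

```bash
python3 -c "
from h import *
m,s=feel(60);b=np.load('/tmp/base.npy');d=m-b
x=np.array([np.cos(s['ee_rot'][2]),np.sin(s['ee_rot'][2]),0])
print('W',d[2],'a along tool x',(d[3:]@np.cross(x,[0,0,1]))/d[2],'nobase',(m[3:]@np.cross(x,[0,0,1]))/d[2])
slope(.02,.09)"
```

```text
t 14.6 pos [ 0.4938 -0.0455  0.2007] rot [-3.1416  0.     -1.1121] w 0.0213
mean [ 4.1000e-03 -9.3000e-03 -5.3484e+00  3.2300e-02 -1.6500e-02 -2.0000e-03]
sd   [0.4947 0.4863 0.4783 0.0289 0.0269 0.0296]
W -5.377951965047056 a along tool x -0.0013445553223231234 nobase 0.00401675849290575
30 935 47.1 | 40 987 47.1 | 50 1056 47.1 | 60 1126 47.0 | 70 1202 47.1 | 80 1284 47.1 | 90 1379 47.1 | 100 1470 47.1 | 110 1352 47.1 | 120 0 None | 130 0 None | 140 0 None |
```

Request:
send_rows(motion=[{"offset": [0,0,-1],"turn": 0},{"offset": [0,0,-2.5],"turn": 0},{"offset": [0,0,-4],"turn": 0},{"offset": [0,0,-5.5],"turn": 0},{"offset": [0.2,-0.7,-6],"turn": 1},{"offset": [0.6,-2.1,-6],"turn": 3},{"offset": [1.2,-4.2,-6],"turn": 5},{"offset": [1.8,-6.4,-6],"turn": 7}])

```text
t: 15.45
eef_pos: [0.56, -0.0332, 0.2609]
ee_rot: [-3.141, 0.0, -1.237]
force: [1.0, 0.7, -6.0]
width: 0.0211
```

Run:
```python
from h import *
s=get_state();y=s["ee_rot"][2];print(s["eef_pos"],s["ee_rot"])
D=np.array([.6646,-.0137])-s["eef_pos"][:2];x=np.array([np.cos(y),np.sin(y)])
print("dx dy cm",D@x*100,D@[x[1],-x[0]]*100,"turn",np.degrees(y)+82.8)
```

```text
[ 0.56002284 -0.03319635  0.26085435] [-3.14125072e+00  7.12188601e-05 -1.23660512e+00]
dx dy cm 1.588412319504856 -10.51864280176998 turn 11.947745553512405
```

Request:
send_rows(motion=[{"offset": [0.3,-2.2,0],"turn": 2.5},{"offset": [0.7,-4.4,0],"turn": 5},{"offset": [1,-6.6,0],"turn": 7.5},{"offset": [1.3,-8.6,0],"turn": 10},{"offset": [1.55,-10,0],"turn": 11.5},{"offset": [1.64,-10.6,0],"turn": 12.1},{"offset": [1.64,-10.6,0],"turn": 12.1},{"offset": [1.64,-10.6,0],"turn": 12.1}])

```text
t: 16.25
eef_pos: [0.664, -0.0139, 0.2602]
ee_rot: [3.14, 0.0, -1.445]
force: [-0.2, 0.6, -5.3]
width: 0.0215
```

Run:
```python
from h import *
m,s=feel(40);y=s["ee_rot"][2]
D=np.array([.6646,-.0137])-s["eef_pos"][:2];x=np.array([np.cos(y),np.sin(y)])
print("dx dy cm",D@x*100,D@[x[1],-x[0]]*100,"turn",np.degrees(y)+82.8)
d=slope(.08,.16)
f=grab_frame("side");P=cloud(f);S=cv2.cvtColor(f["frame"],cv2.COLOR_BGR2HSV)[...,1]
np.savez("/tmp/s3.npz",**f)
cv2.imwrite("pics/s3.png",cv2.resize(f["frame"][120:300,200:440],(800,600)))
```

```text
t 18.25 pos [ 0.6646 -0.0138  0.2607] rot [-3.1416  0.     -1.4454] w 0.0214
mean [-3.5000e-03 -4.0700e-02 -5.4191e+00  5.6100e-02 -4.7900e-02  1.7000e-03]
sd   [0.4284 0.5001 0.5228 0.028  0.0256 0.0326]
dx dy cm -0.00841263818339421 0.001776519604843455 turn -0.013681554289192377
30 926 106.9 | 40 993 107.0 | 50 1063 107.0 | 60 1131 107.0 | 70 1193 107.0 | 80 1276 107.0 | 90 1361 107.0 | 100 1466 107.0 | 110 1393 107.0 | 120 0 None | 130 0 None | 140 0 None |
```

View pics/s3.png

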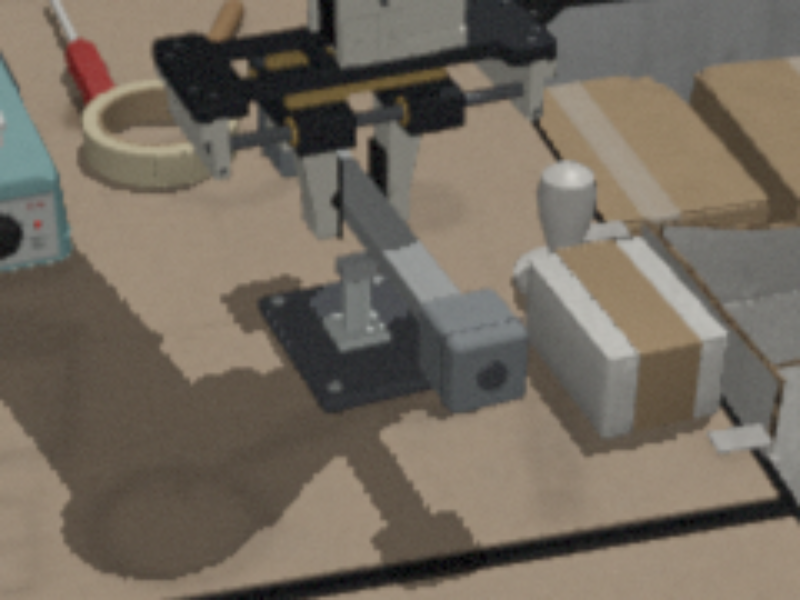

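The lever hangs level over the stand, with its long end clear of the sticker box and tamper. The shaft's underside is 33 mm above the saddle face, so I'm lowering it slowly.

Request:
send_rows(motion=[{"offset": [0.05,0,0.8],"turn": 0},{"offset": [0.05,0,1.6],"turn": 0},{"offset": [0.05,0,2.3],"turn": 0},{"offset": [0.05,0,2.8],"turn": 0},{"offset": [0.05,0,3.0],"turn": 0},{"offset": [0.05,0,3.1],"turn": 0},{"offset": [0.05,0,3.1],"turn": 0},{"offset": [0.05,0,3.1],"turn": 0}])

```text
t: 19.15
eef_pos: [0.6649, -0.0142, 0.2296]
ee_rot: [-3.141, 0.0, -1.445]
force: [3.0, -0.1, -8.3]
width: 0.0215
```

Run:
```python
from h import *
m,s=feel(16); slope(.05,.12)
```

```text
Traceback (most recent call last):
  File "h.py", line 16, in feel
    grab_frame("wrist"); s=get_state(); A.append(np.r_[s["force"],s["moment"]])
    ~~~~~~~~~~^^^^^^^^^
ValueError: 200 camera calls are used up
```

Request:
send_rows(motion=[{"offset": [0,0,0.05],"turn": 0},{"offset": [0,0,0.1],"turn": 0},{"offset": [0,0,0.15],"turn": 0},{"offset": [0,0,0.18],"turn": 0},{"offset": [0,0,0.18],"turn": 0},{"offset": [0,0,0.18],"turn": 0}])

```text
t: 20.2
eef_pos: [0.6648, -0.0143, 0.2281]
ee_rot: [-3.141, -0.0, -1.445]
force: [3.8, 1.6, -2.6]
width: 0.0212
```

Run:
```python
from h import *
m,s=feel(16); slope(.05,.12)
```

```text
Traceback (most recent call last):
  File "h.py", line 16, in feel
    grab_frame("wrist"); s=get_state(); A.append(np.r_[s["force"],s["moment"]])
    ~~~~~~~~~~^^^^^^^^^
ValueError: 200 camera calls are used up
```

Request:
send_rows(motion=[{"offset": [0,0,0],"turn": 0}])

```text
t: 20.3
eef_pos: [0.6649, -0.0143, 0.2281]
ee_rot: [-3.141, -0.0, -1.445]
force: [3.4, -0.5, -1.9]
width: 0.0213
```

Request:
send_rows(motion=[{"offset": [0,0,0],"turn": 0}])

```text
t: 20.4
eef_pos: [0.6648, -0.0143, 0.228]
ee_rot: [-3.141, -0.0, -1.445]
force: [3.1, -0.3, -3.2]
width: 0.0215
```

Request:
send_rows(motion=[{"offset": [0,0,0],"turn": 0}])

```text
t: 20.5
eef_pos: [0.6649, -0.0143, 0.228]
ee_rot: [-3.141, -0.0, -1.445]
force: [3.8, -0.4, -2.2]
width: 0.0211
```

```bash
python3 -c "
from station import *
s=get_state();print(s['t'],s['eef_pos'],s['ee_rot'],s['force'],s['moment'])"
```

```text
20.5 [ 0.66485843 -0.0142639   0.22803965] [-3.14105229e+00 -2.84890212e-05 -1.44531896e+00] [ 3.76805421 -0.39182735 -2.17536739] [ 0.17555281 -1.42436066 -0.0402417 ]
```

Camera calls are used up because I spent too many on averaging, so force has to guide the rest. A steady +x force of about 3.5 N suggests a finger rubs the saddle's +x side, so I'm nudging the tool toward +x.

Request:
send_rows(motion=[{"offset": [0,0,-0.1],"turn": 0},{"offset": [0,0,-0.2],"turn": 0},{"offset": [0,0,-0.2],"turn": 0}])

```text
t: 20.8
eef_pos: [0.6649, -0.0142, 0.2291]
ee_rot: [-3.141, 0.0, -1.446]
force: [6.0, 0.0, -8.8]
width: 0.0214
```

Request:
send_rows(motion=[{"offset": [0,-0.05,0],"turn": 0},{"offset": [0,-0.05,0],"turn": 0},{"offset": [0,-0.05,0],"turn": 0}])

```text
t: 21.1
eef_pos: [0.665, -0.0142, 0.2291]
ee_rot: [3.141, 0.0, -1.446]
force: [5.7, 0.5, -8.7]
width: 0.0214
```

```bash
python3 -c "
from station import *
s=get_state();print(s['t'],s['eef_pos'],s['ee_rot'],s['force'],s['moment'])"
```

```text
21.1 [ 0.66501374 -0.01418345  0.22907575] [ 3.14076808e+00  2.31990722e-04 -1.44569446e+00] [ 5.73674749  0.45506934 -8.69064975] [ 0.31580734 -1.98166774 -0.09218323]
```

Request:
send_rows(motion=[{"offset": [0,0,-0.5],"turn": 0},{"offset": [0,0,-1],"turn": 0},{"offset": [0,0,-1.5],"turn": 0},{"offset": [0,0,-1.5],"turn": 0},{"offset": [0,0,-1.5],"turn": 0}])

```text
t: 21.6
eef_pos: [0.6646, -0.0144, 0.2447]
ee_rot: [3.14, 0.0, -1.446]
force: [0.5, -0.4, -5.8]
width: 0.0215
```

```bash
python3 -c "
from station import *
s=get_state();print(s['t'],s['eef_pos'],s['ee_rot'],s['force'],s['moment'])"
```

```text
21.6 [ 0.66458674 -0.01440935  0.24468483] [ 3.14038296e+00  7.62500310e-05 -1.44572021e+00] [ 0.50634525 -0.37879936 -5.82249447] [ 0.0608417   0.02021427 -0.05644217]
```

Request:
send_rows(motion=[{"offset": [0,0,0],"turn": 0},{"offset": [0,0,0],"turn": 0}])

```text
t: 21.8
eef_pos: [0.6649, -0.0143, 0.2446]
ee_rot: [3.141, -0.0, -1.446]
force: [0.6, -0.5, -6.2]
width: 0.0216
```

```bash
python3 -c "
from station import *
s=get_state();print(s['t'],s['eef_pos'],s['ee_rot'],s['force'],s['moment'])"
```

```text
21.8 [ 0.66493099 -0.01429411  0.24456665] [ 3.14080724e+00 -2.07601954e-05 -1.44552525e+00] [ 0.57549855 -0.45018074 -6.22991004] [ 0.08695336 -0.05799482 -0.0374432 ]
```

Request:
send_rows(motion=[{"offset": [0,-0.05,0],"turn": 0},{"offset": [0,-0.1,0.4],"turn": 0},{"offset": [0,-0.1,0.8],"turn": 0},{"offset": [0,-0.1,1.2],"turn": 0},{"offset": [0,-0.1,1.2],"turn": 0},{"offset": [0,-0.1,1.2],"turn": 0},{"offset": [0,-0.1,1.2],"turn": 0}])

```text
t: 22.5
eef_pos: [0.6663, -0.0141, 0.233]
ee_rot: [-3.141, -0.0, -1.445]
force: [0.0, 0.4, -4.3]
width: 0.0214
```

```bash
python3 -c "
from station import *
s=get_state();print(s['t'],s['eef_pos'],s['ee_rot'],s['force'],s['moment'])"
```

```text
22.5 [ 0.66628071 -0.01407812  0.23299063] [-3.14132218e+00 -1.63539977e-05 -1.44532981e+00] [ 0.04648519  0.40264154 -4.34493739] [ 0.04636282 -0.00422241  0.01209873]
```

Request:
send_rows(motion=[{"offset": [0,0,0.1],"turn": 0},{"offset": [0,0,0.2],"turn": 0},{"offset": [0,0,0.3],"turn": 0},{"offset": [0,0,0.35],"turn": 0},{"offset": [0,0,0.35],"turn": 0},{"offset": [0,0,0.35],"turn": 0}])

```text
t: 23.1
eef_pos: [0.6662, -0.0141, 0.2294]
ee_rot: [3.142, -0.0, -1.445]
force: [0.2, 0.6, -5.8]
width: 0.0216
```

```bash
python3 -c "
from station import *
s=get_state();print(s['t'],s['eef_pos'],s['ee_rot'],s['force'],s['moment'])"
```

```text
23.1 [ 0.66618756 -0.01413912  0.22935176] [ 3.14158513e+00 -2.93645312e-05 -1.44541496e+00] [ 0.23404448  0.59585812 -5.81173898] [ 0.01556863 -0.02230932  0.00915724]
```

Request:
send_rows(motion=[{"offset": [0,0,0.05],"turn": 0},{"offset": [0,0,0.1],"turn": 0},{"offset": [0,0,0.14],"turn": 0},{"offset": [0,0,0.14],"turn": 0},{"offset": [0,0,0.14],"turn": 0}])

```text
t: 23.6
eef_pos: [0.6662, -0.0141, 0.228]
ee_rot: [3.142, -0.0, -1.445]
force: [0.0, -0.2, -5.0]
width: 0.0213
```

```bash
python3 -c "
from station import *
s=get_state();print(s['t'],s['eef_pos'],s['ee_rot'],s['force'],s['moment'])"
```

```text
23.6 [ 0.66617687 -0.01414189  0.22795562] [ 3.14156189e+00 -2.17531014e-05 -1.44542556e+00] [ 0.03415897 -0.159982   -5.0446185 ] [-0.00749124 -0.00618696  0.03394266]
```

Request:
send_rows(motion=[{"offset": [0,0,0.03],"turn": 0},{"offset": [0,0,0.03],"turn": 0}])

```text
t: 23.8
eef_pos: [0.6662, -0.0141, 0.2277]
ee_rot: [-3.142, -0.0, -1.445]
force: [-0.3, -0.1, -5.1]
width: 0.0215
```

Request:
send_rows(motion=[{"offset": [0,0,0.03],"turn": 0},{"offset": [0,0,0.03],"turn": 0}])

```text
t: 24.0
eef_pos: [0.6662, -0.0141, 0.2277]
ee_rot: [-3.141, -0.0, -1.445]
force: [-1.5, 0.0, -1.6]
width: 0.0214
```

Request:
send_rows(motion=[{"offset": [0,0,0.02],"turn": 0},{"offset": [0,0,0.02],"turn": 0}])

```text
t: 24.2
eef_pos: [0.6662, -0.0141, 0.2277]
ee_rot: [-3.141, -0.0, -1.445]
force: [-3.1, 0.7, 2.3]
width: 0.0215
```

```bash
python3 -c "
from station import *
s=get_state();print(s['t'],s['eef_pos'],s['ee_rot'],s['force'],s['moment'])"
```

```text
24.2 [ 0.66619598 -0.01408412  0.22768646] [-3.14125620e+00 -9.04783401e-05 -1.44523996e+00] [-3.08656007  0.65860835  2.32359052] [ 0.23026747  1.0184131  -0.0205647 ]
```

Request:
send_rows(motion=[{"offset": [0,0,-0.03],"turn": 0},{"offset": [0,0,-0.03],"turn": 0},{"offset": [0,0,-0.03],"turn": 0}], squeeze=25)

```text
t: 24.5
eef_pos: [0.6662, -0.0141, 0.2277]
ee_rot: [-3.141, -0.0, -1.445]
force: [-2.1, 0.8, 2.7]
width: 0.0217
```

Request:
send_rows(motion=[{"offset": [0,0,0],"turn": 0},{"offset": [0,0,0],"turn": 0},{"offset": [0,0,0],"turn": 0}], squeeze=8)

```text
t: 24.8
eef_pos: [0.6662, -0.0141, 0.2277]
ee_rot: [-3.141, -0.0, -1.445]
force: [-3.7, 1.3, 3.8]
width: 0.0221
```

Request:
send_rows(motion=[{"offset": [0,0,0],"turn": 0},{"offset": [0,0,0],"turn": 0},{"offset": [0,0,0],"turn": 0},{"offset": [0,0,0],"turn": 0}], squeeze=3)

```text
t: 25.2
eef_pos: [0.6662, -0.0141, 0.2276]
ee_rot: [-3.141, -0.0, -1.445]
force: [-3.2, 0.9, 4.5]
width: 0.0219
```

```bash
python3 -c "
from station import *
s=get_state();print(s['t'],s['eef_pos'],s['ee_rot'],s['force'],s['moment'],s['width'])"
```

```text
25.2 [ 0.66624048 -0.0141207   0.22762007] [-3.14134597e+00 -6.34484691e-05 -1.44537261e+00] [-3.19339472  0.90673644  4.49155383] [0.12278437 1.02671078 0.00335322] 0.021915812830569564
```

Request:
send_rows(motion=[{"offset": [0,0,0],"turn": 0},{"offset": [0,0,0],"turn": 0},{"offset": [0,0,0],"turn": 0}], hand=-0.3)

```text
t: 25.5
eef_pos: [0.6664, -0.0141, 0.2272]
ee_rot: [-3.141, 0.0, -1.445]
force: [-0.3, 0.4, -0.5]
width: 0.0305
```

```bash
python3 -c "
from station import *
s=get_state();print(s['t'],s['eef_pos'],s['ee_rot'],s['force'],s['moment'],s['width'])"
```

```text
25.5 [ 0.66637068 -0.01408239  0.2272145 ] [-3.14134182e+00  1.22866033e-05 -1.44543996e+00] [-0.30599904  0.36250904 -0.48930434] [ 0.04348107 -0.01399471 -0.01768416] 0.030525655172040613
```

Released, and the forces are back to zero. I'm retreating straight up, then doing a no-touch levelness check: bringing the fingertips down to about 10 mm above where each box top should be. Any contact would mean the lever has tipped.

Request:
send_rows(motion=[{"offset": [0,0,-0.5],"turn": 0},{"offset": [0,0,-1.5],"turn": 0},{"offset": [0,0,-3],"turn": 0},{"offset": [0,0,-5],"turn": 0},{"offset": [0,0,-7.5],"turn": 0},{"offset": [0,0,-10],"turn": 0},{"offset": [0,0,-10],"turn": 0},{"offset": [0,0,-10],"turn": 0}])

```text
t: 26.3
eef_pos: [0.6662, -0.0141, 0.3296]
ee_rot: [-3.138, 0.0, -1.445]
force: [-0.5, 0.1, -0.7]
width: 0.0307
```

Request:
send_rows(motion=[{"offset": [-3,0,0],"turn": 0},{"offset": [-6,0,0],"turn": 0},{"offset": [-8.3,0,0],"turn": 0},{"offset": [-8.3,0,1.5],"turn": 0},{"offset": [-8.3,0,3],"turn": 0},{"offset": [-8.3,0,4.2],"turn": 0},{"offset": [-8.3,0,5.2],"turn": 0},{"offset": [-8.3,0,5.2],"turn": 0}])

```text
t: 27.1
eef_pos: [0.6553, 0.0679, 0.2736]
ee_rot: [3.138, -0.001, -1.446]
force: [1.0, -0.2, -0.3]
width: 0.0307
```

Request:
send_rows(motion=[{"offset": [0,0,0],"turn": 0},{"offset": [0,0,0],"turn": 0}])

```text
t: 27.3
eef_pos: [0.6561, 0.0681, 0.2762]
ee_rot: [-3.141, 0.0, -1.446]
force: [1.3, 0.5, 0.1]
width: 0.0308
```

Request:
send_rows(motion=[{"offset": [0,0,-3],"turn": 0},{"offset": [0,0,-7],"turn": 0},{"offset": [0,0,-10],"turn": 0},{"offset": [4,0,-10],"turn": 0},{"offset": [9,0,-10],"turn": 0},{"offset": [14,0,-10],"turn": 0},{"offset": [19,0,-10],"turn": 0},{"offset": [23.7,0,-10],"turn": 0}])

```text
t: 28.1
eef_pos: [0.6854, -0.1691, 0.3767]
ee_rot: [-3.14, -0.0, -1.445]
force: [1.2, 0.6, -0.1]
width: 0.0307
```

Request:
send_rows(motion=[{"offset": [0,0,0],"turn": 0},{"offset": [0,0,3],"turn": 0},{"offset": [0,0,6],"turn": 0},{"offset": [0,0,8],"turn": 0},{"offset": [0,0,9.2],"turn": 0},{"offset": [0,0,10],"turn": 0},{"offset": [0,0,10],"turn": 0},{"offset": [0,0,10],"turn": 0}])

```text
t: 28.9
eef_pos: [0.6859, -0.1668, 0.2766]
ee_rot: [-3.14, -0.0, -1.445]
force: [-0.2, -0.0, 0.5]
width: 0.0306
```

Request:
send_rows(motion=[{"offset": [0,0,0],"turn": 0},{"offset": [0,0,-4],"turn": 0},{"offset": [0,0,-8],"turn": 0},{"offset": [0,0,-12],"turn": 0},{"offset": [0,0,-16],"turn": 0},{"offset": [0,0,-16],"turn": 0},{"offset": [0,0,-16],"turn": 0}])

```text
t: 29.6
eef_pos: [0.6853, -0.1669, 0.4379]
ee_rot: [-3.137, -0.0, -1.445]
force: [-0.3, -0.4, -2.0]
width: 0.0308
```

```bash
python3 -c "
from station import *
print(get_state()['force'],job_done())"
```

```text
the job is handed in; nothing more can be done
[-0.34774947 -0.44374811 -2.01119706] None
```

The lever should now be lying level on the saddle by itself, lined up with the stand. That rests on force and touch-free checks only, because I had no camera calls left to photograph the end result. The job was handed in at about 30 s.

**What I did**
- **Finding the balance point:** I gripped the lever at mid-shaft and lifted it 8 mm. It weighs about 0.54 kg, and the moment put the balance point 35.5 mm toward the +y end. I set it down and gripped it there. It lifted flat, and the moment showed 1.3 mm still to go, which I corrected for when placing.
- **Placing it:** I carried it level, turned it to the stand's axis, lowered it until the saddle took the weight, eased the grip and opened the fingers.

**Last checks**
- **Forces:** they were about zero after I let go.
- **Level:** I brought the fingertips to about 10 mm above where each box top should be and touched nothing at either end, so neither end has tipped up. A tilt of a few degrees would not have shown.

**What went wrong or disagreed**
- **Camera calls:** I used up all 200 while averaging force readings. The end result and the tamper, sticker box and tape roll were never photographed afterwards. No move went near those three.
- **First lowering:** a finger rubbed the saddle's side with 3–6 N. I lifted, moved about 1.3 mm toward +x and lowered again without contact. This suggests the wrist camera placed the saddle roughly 2 mm off.
- **Final seating:** there was a small side force of about 3 N, probably a finger against the stand. It disappeared when the gripper opened.
- **Moment over the stand:** the reading there differed by about 4–5 mm equivalent from the one at the grasp. I put this down to sensor bias changing with the arm's pose and trusted the reading at the grasp, which had its own zero. The saddle face allows 7 mm either way.

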